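# Set the dispenser's volume sleeve to 5 and lock it with the pin

### The arm

A 6-joint arm with a two-finger parallel gripper is mounted at the origin on the work surface. World frame = base frame: x ahead of the robot, y to its left, z up, the work surface at z = 0. Lengths are in m, angles in rad, forces in N, time in s.
With the tool pointing down it reaches from about 0.35 to 0.85 m from the base axis. Payload 8.1 kg.
Tool frame: the origin (TCP) lies on the centre line of the jaws, within the pads' length; the fingertips stand robot.tips_ahead ahead of it and the grasp point (between the pads) lies 6 mm ahead of it (robot.tips_ahead is the distance from the TCP to the fingertips, in m); z points along the fingers, y is the line along which they close (so a half turn about z gives the same grasp; the last joint's range is limited). The gripper opens to 93 mm and grips with 3 to 60 N. Pads are 15 mm wide; open, the fingers measure 128 mm over their backs; the gripper's body (75 mm by 188 mm) begins 65 mm behind the grasp point.
Start: joints at [-1.26, 0.13, 1.488, -0, 1.523, -0.085], TCP at [0.231, -0.554, 0.244] pointing down, gripper open.
Joint ranges: [-2.96, 2.96], [-0.89, 2.26], [0.02, 2.5], [-1.34, 4.48], [0, 2.73], [-2.66, 2.66]. Speed limits (rad/s): [2.39, 2.39, 2.79, 3.14, 3.14, 3.14].

### API

Orientations are given as a rotation vector (axis times angle).
In Python, from plant import robot gives the robot as it stands.
- The arm moves only by the tool apply_moves, never from a script. Its arguments are lists of equal length, an entry for each row: "delta_pos": the shift along the tool's x, y, z in cm, a list of three; "twist": the turn about the tool's z in rad. A call has 1 to 8 rows; each row shifts and turns the commanded pose from where the row before left it, along the tool's axes as they then stand; what a row does not reach is not made up. A row lasts 1/8 s, in which the tool goes at most 62.5 mm and 10.7 degrees, less where a joint would pass 70% of its speed; a pose out of reach is approached as far as the arm can. A call with a gripper value outside its range is refused whole. "gripper" is the finger opening in cm, from 0 to 9.3, set as the call begins (left out, the last holds). The fingers move at their own pace and stop on an object; "squeeze" is the grip in N (left out, the last holds). Time passes only in rows, so rows that do not move let the fingers close. It gives the time, the measured TCP pose, the force, the opening and the grip force at its end, in the units of the state.
- robot.read_state(): the state, without advancing time (a new reading comes with each control period).
- robot.read_camera(name): name is "scene" or "top" or "wrist"; returns a dict with "frame" (384x512x3 uint8, red, green, blue), "vertical_fov" (degrees; the focal length in pixels is half the picture's height over the tangent of half this angle, whatever the lens; pixels are square), "cx", "cy" (the principal point, pixels), "R" (3x3) and "t" (3): a world point X has camera coordinates R X + t. Camera axes: x right, y down, z forward; pixel columns grow to the right and rows downward; lengths in m; the calibration is good to about 2 mm. A picture is of the moment at which its call begins. There is no depth.
- robot.close_job(): hands the job in; it is judged then, once.
The state is a dict: "t": time; "q": joint angles; "dq": joint speeds; "joint_torque": joint torques, N m; "tool_pos": TCP position; "orientation": TCP orientation; "force": force on the tool from outside, world axes, zero at the start; "wrist_torque": the same for the moment, N m; "opening": finger opening in m; "gripper_force": force on a finger pad.
Only numpy, scipy, OpenCV 4.12 (cv2) and the standard library are available. Lean on these libraries where they do the work, as an engineer would, in place of code of your own. Each camera call takes 0.05 s, during which the arm holds its last target. There are 200 camera calls.

### The job

On the lab bench, turn the blue volume sleeve of the leaning dispenser until it clicks in at 5 (the yellow mark in front of the metal eye). Then take the red-headed lock pin from the green rack and push it through the eye and the slot below it until its head sits down on the eye plate, and let go, with the sleeve still at 5. Leave the two other rods in the rack, and the bottle and the tip box where they stand.

Things in the scene. Friction and masses are not known exactly. Their poses are not given: they have to be found in the camera images.
- station: Fixed inclined dispenser, up to 235 mm high: grey base plate 170 x 110 x 16 mm (centre 40 mm to +x of the origin), white barrel 44 mm in diameter whose top leans 30 degrees from vertical to the station's -x. Origin on the bench; the sleeve's axis passes 150 mm straight above it, at the underside of the toothed flange.
- dial (a point): Point on the axis of the blue ribbed sleeve (a 46 mm cylinder, free to grip from z = -28 mm to its flat top at z = +17 mm in this frame). Fixed frame: z along the axis, outward (up, leaning 30 degrees to the station's -x), x towards the eye. The toothed flange, 104 mm in diameter, turns with the sleeve at z = -48 to -40 mm. Turning takes about 0.1 Nm.
- sleeve (a joint): Turn of the sleeve, rad, growing clockwise seen from above. It clicks every 30 degrees: value n at n x 0.5236, n = 0 to 9. On the flange each value has a slot and a mark: wide red 0, wide yellow 5, thin white the others, in anticlockwise order; the white cap has red and yellow lines towards 0 and 5. The mark facing the eye (red dot on the eye plate) is the value set.
- eye (a point): Centre of the top of the hole in the aluminium eye plate, 46 mm from the sleeve's axis; axes as dial, hole along z. Square hole, 15 x 15 mm, plate 8 mm thick, 38 (x) x 39 (y) mm, its supporting post no higher. The flange slot (about 16 mm wide, 8 mm deep) lies 4 mm below the plate, with free space for the stem under it.
- pin: Red-headed lock pin, 60 g: aluminium stem 10 mm in diameter, 70 mm long, then a round red head 22 mm in diameter, 40 mm long. Origin at the centre of the stem's free end, z towards the head. Starts upright in one of the rack's three holes, stem end 10 mm above the bench, head from 80 to 120 mm above the bench.
- pin_shoulder (a point): Centre of the underside of the red head, 70 mm along the pin from the pin origin.
- rack: Fixed green rack block 200 (x) x 70 (y) x 60 (z) mm, origin at the centre of its underside; three holes 12 mm in diameter and 50 mm deep at x = -60, 0 and +60 mm.
- rod_yellow: Bystander: rod of the same shape as the pin with a yellow head, standing in another hole of the rack.
- rod_white: Bystander: rod of the same shape as the pin with a white head, standing in another hole of the rack.
- bottle: Bystander: glass bottle with blue cap, 76 mm in diameter, 150 mm high, origin at the centre of its base. It stands between station and rack.
- tipbox: Bystander: magenta pipette-tip box 110 x 70 x 53 mm, origin at the centre of its underside. It stands between station and rack.

How it is judged:
On the way, in this order (a step that is already met when the one before it is completed fails the run):
1. the sleeve stands at 5 (within a quarter of a graduation), with the pin not yet in the eye (value of joint sleeve between 2.488 and 2.748 rad and distance between pin_shoulder and eye above 0.075 m), for 0.2 s.
2. the pin's head is down on the eye plate, the pin through the eye (distance between pin_shoulder and eye below 0.006 m and angle between the z axis of pin and the z axis of eye, either way round below 0.15 rad), for 0.2 s.
At the end, for the whole second after the job is handed in: The sleeve stands at 5 (2.618 rad, within 0.13 rad); the pin is through the eye, the underside of its head within 6 mm of the centre of the eye's top and its axis within 0.15 rad of the eye's; the pin is let go and at rest (all of step 2 and value of joint sleeve between 2.488 and 2.748 rad and linear speed of pin below 0.02 m/s); the robot touches nothing.
It fails at once if a bystander rod moved by more than 30 mm (distance of any of rod_yellow, rod_white from where it was at the start of the episode above 0.03 m).
It fails at once if the bottle or the tip box moved by more than 30 mm or tipped by more than 0.4 rad (distance of any of bottle, tipbox from where it was at the start of the episode above 0.03 m or angle between any of bottle, tipbox's own z axis and vertical above 0.4 rad).
It also fails if it takes over 54 s, if anything falls off the work surface, if the arm or the gripper's body presses on something with over 40 N, if the wrist force passes 120 N, or if a joint passes its speed limit or range.

## Working session

There is one attempt and no reset: what is moved stays moved. The work goes in short steps, Python scripts to look and compute and a tool call to move; the robot and the scene stay as the last step left them, time stands still between calls to the robot, and variables do not carry over. Pictures are saved under pics/ and viewed, at most 10 in all, crops included, and the job is handed in when it is done.

Besides the shell and the picture viewer there is one more tool, called after "Request:" in YAML: its name, and indented under it one key for each argument. apply_moves: Moves the arm, as the interface text tells. Its arguments: {"type":"object","properties":{"delta_pos":{"type":"array"},"twist":{"type":"array"},"gripper":{"type":"number"},"squeeze":{"type":"number"}},"required":["delta_pos","twist"]}

```bash
ls; mkdir -p pics; python3 - <<'E'
from plant import robot
import cv2,numpy as np,pickle
s=robot.read_state(); print(s['t'],s['tool_pos'],s['orientation'],robot.tips_ahead,s['opening'])
d={}
for n in ['scene','top','wrist']:
    c=robot.read_camera(n); d[n]=c; print(n,c['vertical_fov'],c['cx'],c['cy'],np.round(c['R'],3).tolist(),np.round(c['t'],3))
pickle.dump(d,open('c0.pkl','wb'))
im=np.hstack([d['scene']['frame'],d['top']['frame']])
cv2.imwrite('pics/a.png',cv2.resize(d['scene']['frame'][:,:,::-1],(800,600)))
cv2.imwrite('pics/b.png',cv2.resize(d['top']['frame'][:,:,::-1],(800,600)))
E
```

```text
pics
0.0 [ 0.23118004 -0.55312878  0.24262055] [-3.07855056e+00 -6.17327159e-01  3.40861736e-04] 0.025 0.09307980277210631
scene 48.10098866828058 247.30378348877977 183.24778438022543 [[-0.053, 0.999, 0.012], [0.712, 0.047, -0.7], [-0.7, -0.028, -0.714]] [ 0.012 -0.292  1.229]
top 55.166420646357636 257.98038781408985 197.60955864214225 [[0.005, -0.999, -0.036], [-0.999, -0.004, -0.033], [0.033, 0.036, -0.999]] [0.015 0.55  0.837]
wrist 68.5894562752363 254.79240650097188 193.90964600027615 [[0.386, -0.922, -0.001], [-0.887, -0.372, 0.274], [-0.253, -0.105, -0.962]] [-0.599 -0.034  0.391]
```

View pics/a.png

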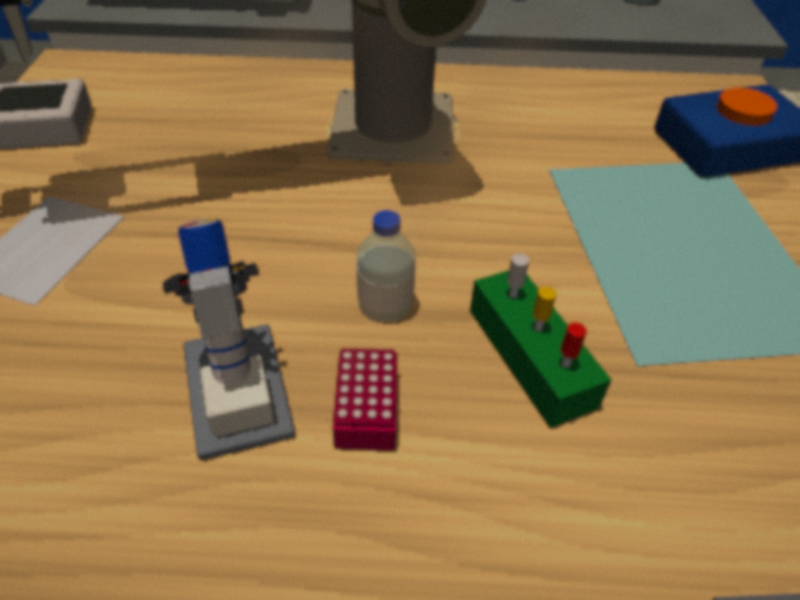

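View pics/b.png

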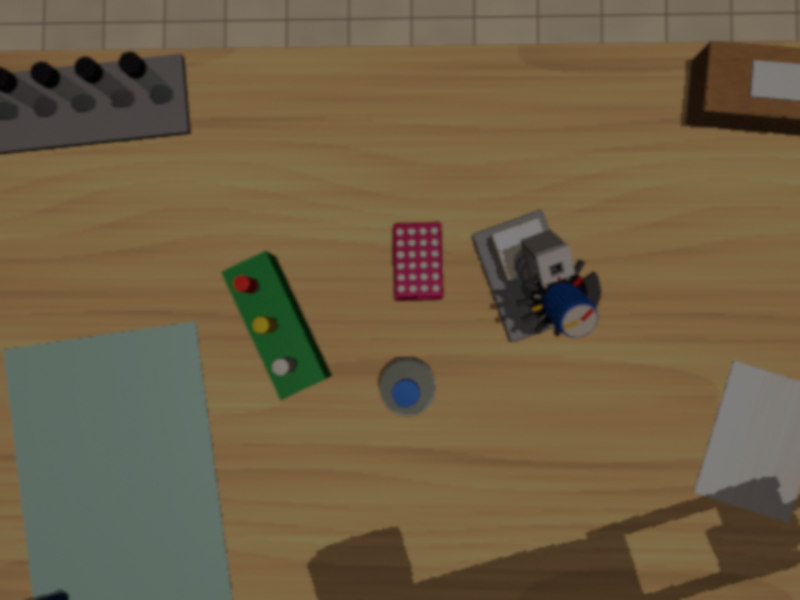

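The top view shows the rack at left with the red head at (243,284), and the leaning station at right with its cap at (578,318) and eye hole at about (557,268). The station leans towards the robot. Next come rough positions and a close-up.

```bash
cat > h.py <<'E'
import numpy as np,cv2
def K(c):
    H=c['frame'].shape[0]; return H/2/np.tan(np.radians(c['vertical_fov'])/2)
def ray(c,u,v):
    d=np.array([(u-c['cx'])/K(c),(v-c['cy'])/K(c),1.]); R=np.array(c['R']); 
    d=R.T@d; return -R.T@np.array(c['t']),d/np.linalg.norm(d)
def onz(c,u,v,z):
    o,d=ray(c,u,v); return o+d*(z-o[2])/d[2]
def tri(*obs):
    A=np.zeros((3,3));b=np.zeros(3);rs=[ray(*o) for o in obs]
    for o,d in rs:
        P=np.eye(3)-np.outer(d,d);A+=P;b+=P@o
    X=np.linalg.solve(A,b); return X,[round(float(np.linalg.norm(np.cross(X-o,d)))*1000,1) for o,d in rs]
def proj(c,X):
    p=np.array(c['R'])@X+np.array(c['t']); return np.array([c['cx']+K(c)*p[0]/p[2],c['cy']+K(c)*p[1]/p[2]])
def blobs(c,lo,hi,mn=15):
    h=cv2.cvtColor(c['frame'],cv2.COLOR_RGB2HSV); m=cv2.inRange(h,np.array(lo),np.array(hi))
    n,l,s,ce=cv2.connectedComponentsWithStats(m)
    return [(s[i].tolist(),ce[i].round(1).tolist()) for i in range(1,n) if s[i][4]>=mn],m
E
python3 - <<'E'
from h import *
import pickle
d=pickle.load(open('c0.pkl','rb'))
for n in ['scene','top']:
    c=d[n]
    for nm,lo,hi in [('red',(0,170,70),(6,255,255)),('blue',(105,150,40),(125,255,255)),('green',(50,120,20),(80,255,255)),('yel',(18,190,120),(32,255,255)),('mag',(160,120,40),(179,255,255))]:
        b,m=blobs(c,lo,hi); print(n,nm,b)
        if nm=='green':
            cs=max(cv2.findContours(m,0,2)[0],key=cv2.contourArea); print(cv2.approxPolyDP(cs,3,True).reshape(-1,2).tolist())
t=d['top']['frame'][130:225,295:395]; s=d['scene']['frame'][135:300,100:200]
w=d['wrist']['frame']
a=cv2.resize(t,(400,380),interpolation=2);b=cv2.resize(s,(364,600),interpolation=2)
o=np.zeros((600,800,3),np.uint8);o[:380,:400]=a;o[:600,410:774]=b;o[385:595,:280]=cv2.resize(w,(280,210))
cv2.imwrite('pics/c.png',o[:,:,::-1])
E
```

```text
scene red [([361, 207, 14, 22, 196], [367.2, 216.7])]
scene blue [([12, 0, 14, 12, 58], [17.9, 4.8]), ([483, 0, 29, 43, 709], [501.8, 17.5]), ([0, 4, 8, 21, 89], [2.3, 16.6]), ([17, 19, 13, 6, 47], [23.4, 22.2]), ([425, 55, 87, 57, 2467], [471.6, 84.9]), ([240, 136, 13, 9, 88], [245.6, 139.9]), ([115, 143, 31, 31, 706], [130.4, 158.0])]
scene green [([302, 174, 88, 99, 3918], [343.9, 224.5])]
[[306, 179], [302, 198], [353, 272], [381, 261], [388, 240], [373, 222], [363, 236], [358, 233], [361, 207], [354, 199], [346, 212], [340, 209], [342, 183], [338, 178], [330, 191], [324, 188], [324, 174]]
scene yel [([345, 183, 11, 9, 81], [349.8, 187.2])]
scene mag [([214, 224, 40, 64, 1830], [234.1, 258.7])]
top red [([150, 177, 10, 9, 75], [154.7, 180.9]), ([367, 178, 7, 5, 17], [369.9, 179.6])]
top blue [([349, 181, 31, 31, 417], [360.4, 191.8]), ([252, 243, 16, 17, 210], [259.4, 251.2])]
top green [([143, 161, 68, 94, 2579], [177.6, 207.2])]
[[169, 161], [143, 176], [181, 254], [210, 239], [175, 165]]
top yel [([163, 204, 8, 8, 52], [166.5, 207.5])]
top mag [([252, 143, 31, 49, 977], [267.1, 167.4])]
```

View pics/c.png

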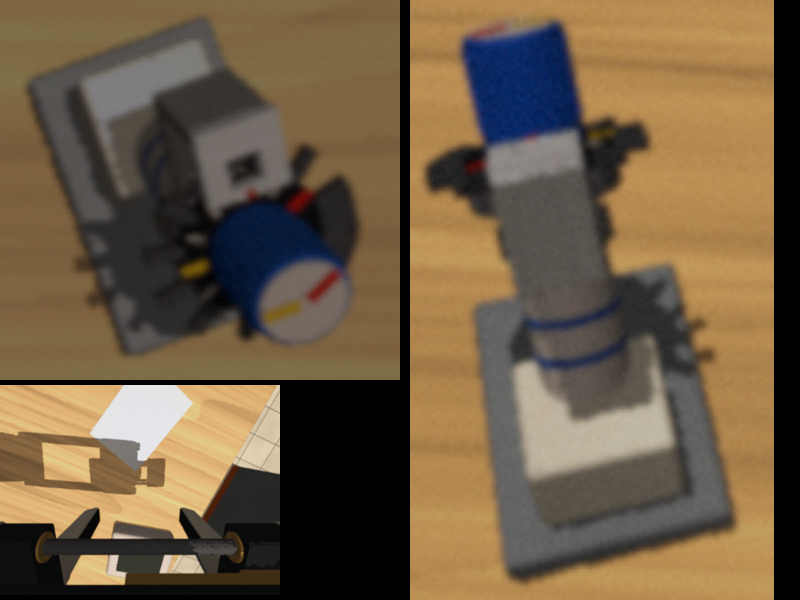

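The close-up shows yellow on the +y side of the eye and red on the −y side next to it, so the sleeve is at about 2. I'll compute the station frame from the base-plate corners and the cap.

```bash
python3 - <<'E'
from h import *
import pickle
d=pickle.load(open('c0.pkl','rb'))
T,S=d['top'],d['scene']
tc=[(295+x/4,130+y/4) for x,y in [(32,85),(208,20),(128,352)]]
P=[onz(T,u,v,.016) for u,v in tc]
ctr=(P[1]+P[2])/2; ax=P[0]-P[2]; print('top',np.round(P,4).tolist(),np.linalg.norm(ax),np.linalg.norm(P[1]-P[0]),np.degrees(np.arctan2(ax[1],ax[0])),ctr)
sc=[(100+(x-410)/3.64,135+y/3.636) for x,y in [(475,305),(668,265),(732,520),(512,575)]]
Q=[onz(S,u,v,.016) for u,v in sc]; 
for i in range(4): e=Q[(i+1)%4]-Q[i]; print(np.linalg.norm(e),np.degrees(np.arctan2(e[1],e[0])))
print('scene ctr',sum(Q)/4)
# cap centre, both views
print('cap',tri((T,295+304/4,130+300/4),(S,100+(517-410)/3.64,135+27/3.636)))
print('hole',onz(T,295+245/4,130+168/4,.188), 'red head', tri((T,154.7,180.9),(S,367.2,216.7)),
 'redtop', [onz(T,154.7,182,.12)])
for p in [(143,176),(169,161),(181,254),(210,239)]: print('rack',onz(T,*p,.06))
for z in(0.,): pass
print('bottle cap',tri((T,259.4,251.2),(S,245.6,139.9)),'tip',onz(T,267.1,167.4,.05))
E
```

```text
top [[0.6558, -0.0849, 0.016], [0.6929, -0.1848, 0.016], [0.5038, -0.1393, 0.016]] 0.16143461984962645 0.10652313845478238 19.669955124535022 [ 0.59835969 -0.16200352  0.016     ]
0.10474886348367696 109.56657610292612
0.17040502378347852 20.455606715277458
0.10437591011801221 -70.0030221040378
0.17119520509456806 -159.42267384348878
scene ctr [ 0.6023414  -0.15898924  0.016     ]
cap (array([ 0.53065326, -0.18447923,  0.20744114]), [2.1, 2.1])
hole [ 0.59068819 -0.16585707  0.188     ] red head (array([0.58011067, 0.22608514, 0.10593329]), [1.6, 1.6]) redtop [array([0.57684019, 0.22323164, 0.12      ])]
rack [0.59445403 0.26864257 0.06      ]
rack [0.62751424 0.21147398 0.06      ]
rack [0.42483836 0.18252534 0.06      ]
rack [0.4577995  0.11953236 0.06      ]
bottle cap (array([0.44273352, 0.00803289, 0.15041013]), [1.4, 1.4]) tip [ 0.6147849  -0.00345016  0.05      ]
```

Request:
apply_moves:
  delta_pos:
    - [4.8, -2.5, -1.5]
    - [4.8, -2.5, -1.5]
    - [4.8, -2.5, -1.5]
    - [4.8, -2.5, -1.0]
    - [4.8, -2.5, -1.0]
    - [4.8, -2.5, 0]
    - [4.8, -2.5, 0]
    - [4.8, -2.5, 0]
  twist: [0, 0, 0, 0, 0, 0, 0, 0]

```text
t: 1.15
tool_pos: [0.5094, -0.2195, 0.3084]
orientation: [-3.08, -0.618, 0.0]
force: [0.5, 0.6, 0.7]
opening: 0.0929
gripper_force: 0.0
```

Request:
apply_moves:
  delta_pos:
    - [4.5, -2.3, 0]
    - [0, 0, 0]
    - [0, 0, 0]
  twist: [0, 0.05, 0]

```text
t: 1.52
tool_pos: [0.5413, -0.1818, 0.3082]
orientation: [-3.094, -0.543, 0.001]
force: [0.1, 0.4, 0.9]
opening: 0.0931
gripper_force: 0.0
```

```bash
cat >> h.py <<'E'
from scipy.spatial.transform import Rotation as Ro
def tool(s):
    R=Ro.from_rotvec(s['orientation']).as_matrix(); return np.array(s['tool_pos']),R,np.degrees(np.arctan2(R[1,0],R[0,0]))
def go(s,X):
    p,R,h=tool(s); return (R.T@(np.array(X)-p)*100).round(2)
E
python3 - <<'E'
from plant import robot
from h import *
import pickle
s=robot.read_state(); p,R,h=tool(s); print(s['t'],p.round(4),h,R[:,2],s['q'])
c=robot.read_camera('wrist'); pickle.dump(c,open('c1.pkl','wb'))
cv2.imwrite('pics/d.png',cv2.resize(c['frame'][:,:,::-1],(800,600)))
sx=np.array([np.cos(np.radians(20)),np.sin(np.radians(20)),0]);O=np.array([.5645,-.1735,0])
f=lambda x,z:proj(c,O+sx*x+[0,0,z])*800/512
print('pred eye',f(.0298,.1904),'cap',f(-.0325,.206))
E
```

```text
1.525 [ 0.5413 -0.1818  0.3082] 19.899270629184155 [-8.76879924e-04  2.23808003e-04 -9.99999590e-01] [-4.13774428e-01  3.48242081e-02  1.47247775e+00 -1.47951216e-04
  1.63518356e+00  8.09704844e-01]
pred eye [398.48652174 214.64350102] cap [398.58132127 325.02102846]
```

View pics/d.png

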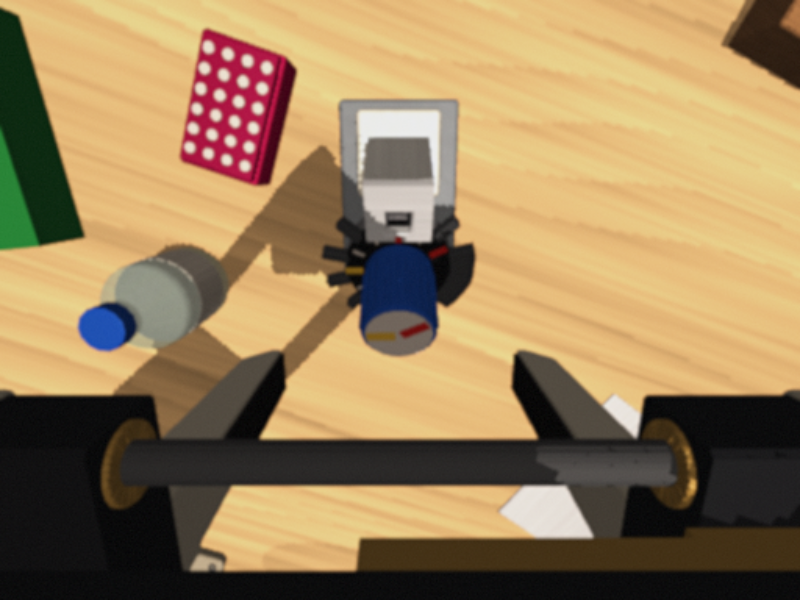

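The wrist view shows the eye hole at (398,219) and the cap centre at (399,332), both on the predicted column. The yellow line points left, 90° from the eye, so the sleeve is at 2. It needs three clicks clockwise.

Request:
apply_moves:
  delta_pos:
    - [0, 0, 3]
    - [0, 0, 3]
    - [0, 0, 3]
    - [0, 0, 2.2]
    - [0, 0, 0]
  twist: [-0.18, -0.18, 0, 0, 0]

```text
t: 2.2
tool_pos: [0.5394, -0.1827, 0.1944]
orientation: [-2.946, -1.084, 0.005]
force: [0.1, -0.2, 0.3]
opening: 0.0931
gripper_force: 0.0
```

Request:
apply_moves:
  delta_pos:
    - [0, 0, 0]
    - [0, 0, 0]
    - [0, 0, 0]
    - [0, 0, 0]
  twist: [0, 0, 0, 0]
  gripper: 3.5
  squeeze: 15

```text
t: 2.7
tool_pos: [0.5414, -0.1825, 0.1972]
orientation: [2.947, 1.086, 0.001]
force: [0.2, -0.4, 0.0]
opening: 0.0576
gripper_force: 0.0
```

Request:
apply_moves:
  delta_pos:
    - [0, 0, 0]
    - [0, 0, 0]
    - [0, 0, 0]
  twist: [0, 0, 0]

```text
t: 3.08
tool_pos: [0.5409, -0.182, 0.1969]
orientation: [-2.947, -1.086, 0.001]
force: [-4.2, 3.8, 4.8]
opening: 0.0506
gripper_force: 14.7
```

Request:
apply_moves:
  delta_pos:
    - [0, 0, 0]
    - [0, 0, 0]
    - [0, 0, 0]
    - [0, 0, 0]
    - [0, 0, 0]
    - [0, 0, 0]
    - [0, 0, 0]
  twist: [0.12, 0.12, 0.12, 0.12, 0.12, 0.12, 0]

```text
t: 3.95
tool_pos: [0.5413, -0.182, 0.1969]
orientation: [-3.141, 0.021, -0.0]
force: [-1.3, 3.1, 4.0]
opening: 0.0508
gripper_force: 15.7
```

```bash
cat > look.py <<'E'
from plant import robot
from h import *
import sys
s=robot.read_state(); p,R,h=tool(s); print(s['t'],p.round(4),round(h,1),s['wrist_torque'],s['force'])
T=robot.read_camera('top'); S=robot.read_camera('scene')
o=np.hstack([cv2.resize(T['frame'][130:230,300:400],(400,400),interpolation=2),cv2.resize(S['frame'][130:230,100:200],(400,400),interpolation=2)])
cv2.imwrite(sys.argv[1],o[:,:,::-1])
E
python3 look.py pics/e.png
```

```text
3.95 [ 0.5413 -0.182   0.1969] -0.7 [1.16232104 0.21140093 0.35228539] [-1.29016586  3.05187064  4.00390399]
```

View pics/e.png

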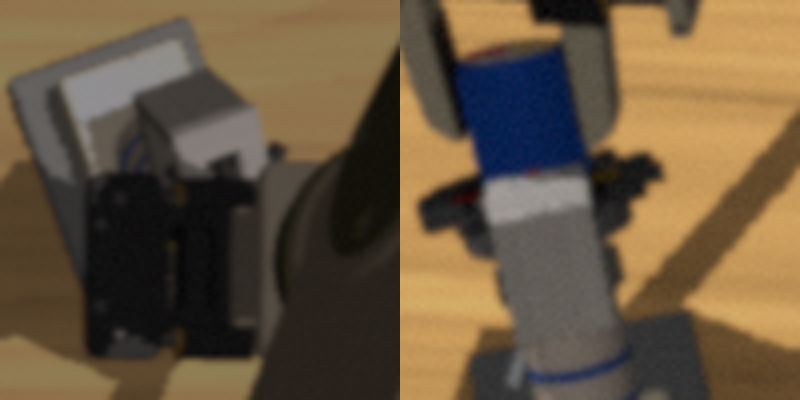

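The scene crop has the red mark at left (465,195) and the yellow at right (600,175), much as before. I'll check numerically whether the sleeve turned.

```bash
cat > val.py <<'E'
from plant import robot
from h import *
import pickle
def frame():
    c,s_=np.cos(np.radians(20)),np.sin(np.radians(20)); sx=np.array([c,s_,0]);sy=np.array([-s_,c,0])
    O=np.array([.562,-.1744,0]); a=-.5*sx+np.array([0,0,.866]); x=.866*sx+np.array([0,0,.5])
    return O-.024*sx+[0,0,.1916],x,sy,a
D,X,Y,A=frame()
def marks(c,n,r=.045):
    th=np.radians(30*n); return proj(c,D-.04*A+r*(np.cos(th)*X+np.sin(th)*Y))
def sat(c,lo,hi,box):
    x0,y0,x1,y1=box; b,m=blobs(c,lo,hi,3); return [(q[0][4],q[1]) for q in b if x0<q[1][0]<x1 and y0<q[1][1]<y1]
if __name__=='__main__':
    for nm,c in [('orig',pickle.load(open('c0.pkl','rb'))['scene']),('now',robot.read_camera('scene'))]:
        print(nm,'red',sat(c,(0,110,50),(7,255,255),(95,130,200,230)),'yel',sat(c,(18,140,50),(32,255,255),(95,160,170,200)))
    for v in range(6): print(v,'red',marks(c,-v).round(1),'yel',marks(c,5-v).round(1))
E
python3 val.py
```

```text
orig red [(3, [120.0, 143.0]), (10, [117.5, 180.4])] yel [(16, [152.0, 171.2]), (3, [168.3, 181.7]), (5, [164.6, 186.8]), (3, [104.0, 198.7])]
now red [] yel [(4, [97.5, 167.8]), (4, [100.0, 170.2]), (9, [105.1, 169.2]), (4, [109.5, 170.5]), (4, [98.8, 174.5]), (3, [166.3, 189.7]), (3, [102.0, 194.0]), (4, [105.5, 192.5]), (3, [162.7, 195.0])]
0 red [135.  182.2] yel [147.  168.4]
1 red [120.8 184.1] yel [156.8 168.6]
2 red [110.6 183.6] yel [161.1 170.7]
3 red [107.5 181.1] yel [158.5 174.3]
4 red [111.6 177.3] yel [149.  178.5]
5 red [121.5 173.3] yel [135.  182.2]
```

Request:
apply_moves:
  delta_pos:
    - [0, 0, 0]
    - [0, 0, 0]
    - [0, 0, 0]
    - [0, 0, 0]
    - [0, 0, 0]
    - [0, 0, 0]
  twist: [0, 0, -0.18, -0.18, -0.18, -0.18]
  gripper: 6.5

```text
t: 4.85
tool_pos: [0.5411, -0.1828, 0.1963]
orientation: [2.944, 1.095, -0.001]
force: [-0.2, 0.2, -0.7]
opening: 0.0651
gripper_force: 0.0
```

```bash
cat > val2.py <<'E'
from val import *
def m(c):
    f=cv2.resize(c['frame'].astype(np.float32),None,fx=4,fy=4,interpolation=2)[160*4:205*4,100*4:175*4]
    r,g,b=f[...,0],f[...,1],f[...,2]; out=[]
    for w in (r-1.6*np.maximum(g,b), np.minimum(g,r*.9)-2.0*b):
        k=(w>8)&(r>45)&(r<190); n,l,s,ce=cv2.connectedComponentsWithStats(k.astype(np.uint8))
        out.append([(int(s[i][4]),(ce[i]/4+[100,160]).round(1).tolist()) for i in range(1,n) if s[i][4]>30])
    return out
print(m(pickle.load(open('c0.pkl','rb'))['scene'])); c=robot.read_camera('scene'); print(m(c))
W=robot.read_camera('wrist')
o=np.zeros((600,800,3),np.uint8); o[:400,:400]=cv2.resize(c['frame'][125:225,95:195],(400,400),interpolation=2); o[:300,400:]=cv2.resize(W['frame'],(400,300))
o[300:,400:]=cv2.resize(pickle.load(open('c0.pkl','rb'))['scene']['frame'][125:200,95:195],(400,300),interpolation=2)
cv2.imwrite('pics/%s.png'%__import__('sys').argv[1],o[:,:,::-1])
E
python3 val2.py f
```

```text
[[(216, [117.7, 180.8])], [(172, [152.3, 171.7])]]
[[], []]
```

View pics/f.png

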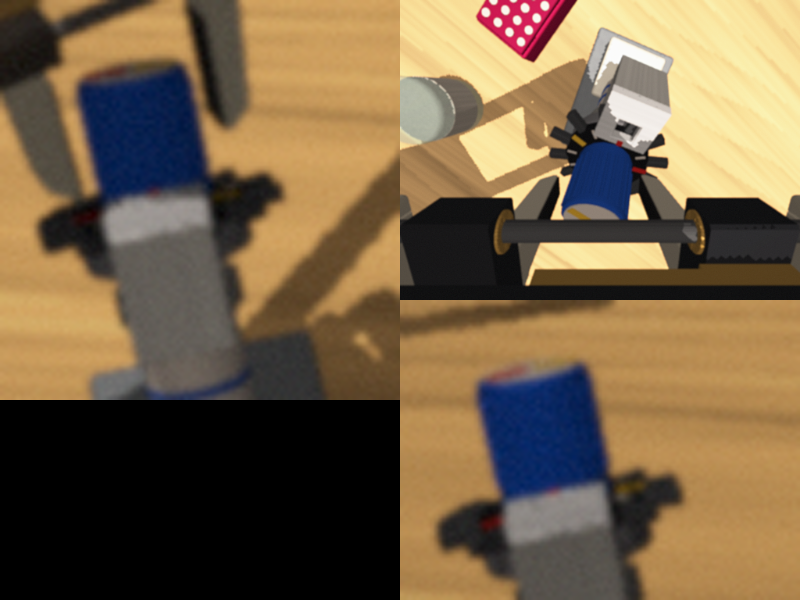

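The wrist view shows the yellow mark at (578,140) now nearer the eye, and the red at (640,170) further round. One stroke gives one click, so the value is 3 and two more strokes are needed.

Request:
apply_moves:
  delta_pos:
    - [0, 0, 0]
    - [0, 0, 0]
    - [0, 0, 0]
    - [0, 0, 0]
  twist: [0, 0, 0, 0]
  gripper: 3.5

```text
t: 5.45
tool_pos: [0.5408, -0.1821, 0.1965]
orientation: [-2.948, -1.084, 0.001]
force: [-3.8, 2.6, 1.9]
opening: 0.0509
gripper_force: 14.9
```

Request:
apply_moves:
  delta_pos:
    - [0, 0, 0]
    - [0, 0, 0]
    - [0, 0, 0]
    - [0, 0, 0]
    - [0, 0, 0]
    - [0, 0, 0]
    - [0, 0, 0]
  twist: [0.12, 0.12, 0.12, 0.12, 0.12, 0.12, 0]

```text
t: 6.32
tool_pos: [0.5413, -0.182, 0.1969]
orientation: [-3.141, 0.021, -0.0]
force: [-1.7, 2.9, 3.8]
opening: 0.0507
gripper_force: 15.7
```

Request:
apply_moves:
  delta_pos:
    - [0, 0, 0]
    - [0, 0, 0]
    - [0, 0, 0]
    - [0, 0, 0]
    - [0, 0, 0]
    - [0, 0, 0]
  twist: [0, 0, -0.18, -0.18, -0.18, -0.18]
  gripper: 6.5

```text
t: 7.08
tool_pos: [0.5413, -0.1828, 0.1965]
orientation: [2.944, 1.095, -0.0]
force: [-0.4, -0.0, -1.3]
opening: 0.0653
gripper_force: 0.0
```

Request:
apply_moves:
  delta_pos:
    - [0, 0, 0]
    - [0, 0, 0]
    - [0, 0, 0]
    - [0, 0, 0]
  twist: [0, 0, 0, 0]
  gripper: 3.5

```text
t: 7.58
tool_pos: [0.5408, -0.1821, 0.1965]
orientation: [-2.948, -1.083, 0.001]
force: [-4.3, 3.8, 2.2]
opening: 0.0508
gripper_force: 14.8
```

Request:
apply_moves:
  delta_pos:
    - [0, 0, 0]
    - [0, 0, 0]
    - [0, 0, 0]
    - [0, 0, 0]
    - [0, 0, 0]
    - [0, 0, 0]
    - [0, 0, 0]
  twist: [0.12, 0.12, 0.12, 0.12, 0.12, 0.12, 0]

```text
t: 8.45
tool_pos: [0.5413, -0.1821, 0.1968]
orientation: [-3.141, 0.023, -0.0]
force: [-1.7, 3.0, 4.4]
opening: 0.0511
gripper_force: 15.2
```

Request:
apply_moves:
  delta_pos:
    - [0, 0, 0]
    - [0, 0, 0]
    - [0, 0, 0]
    - [0, 0, -3]
    - [0, 0, -5]
    - [0, 0, -3.5]
    - [0, 0, 0]
  twist: [0, 0, 0, -0.12, -0.12, -0.12, 0]
  gripper: 9

```text
t: 9.32
tool_pos: [0.5427, -0.1833, 0.3158]
orientation: [3.09, 0.542, 0.009]
force: [-0.6, 0.1, -0.7]
opening: 0.0898
gripper_force: 0.0
```

```bash
python3 - <<'E'
from val import *
s=robot.read_state(); p,R,h=tool(s); print(s['t'],p.round(4),h)
c=robot.read_camera('wrist'); pickle.dump(c,open('c2.pkl','wb')); T=robot.read_camera('top'); pickle.dump(T,open('t2.pkl','wb'))
cv2.imwrite('pics/g.png',cv2.resize(c['frame'][90:270,140:380][:,:,::-1],(800,600),interpolation=2))
print('pred eye',proj(c,D-.028*A+.046*X),'cap',proj(c,D+.017*A))
E
```

```text
9.325 [ 0.5427 -0.1833  0.3158] 19.882182218322548
pred eye [252.28602123 141.2250266 ] cap [252.47520401 209.67673831]
```

View pics/g.png

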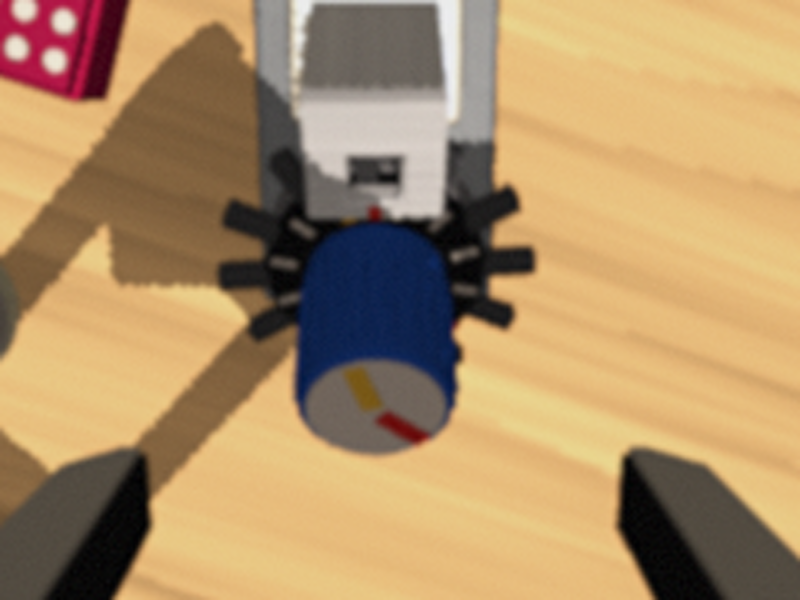

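The wrist crop shows the yellow cap line about 25–30° left of the eye and the yellow flange mark just left of the red dot at (350,222). The value is 4, so one more stroke is needed.

Request:
apply_moves:
  delta_pos:
    - [-0.1, -0.2, 4]
    - [0, 0, 4]
    - [0, 0, 3.9]
    - [0, 0, 0]
    - [0, 0, 0]
  twist: [-0.18, -0.18, 0, 0, 0]
  gripper: 6.5

```text
t: 10.05
tool_pos: [0.5397, -0.181, 0.1932]
orientation: [-2.948, -1.085, 0.0]
force: [1.1, -0.3, 0.3]
opening: 0.0648
gripper_force: 0.0
```

Request:
apply_moves:
  delta_pos:
    - [0, 0, 0]
    - [0, 0, 0]
    - [0, 0, 0]
    - [0, 0, 0]
  twist: [0, 0, 0, 0]
  gripper: 3.5

```text
t: 10.55
tool_pos: [0.5409, -0.1818, 0.1945]
orientation: [2.945, 1.084, 0.005]
force: [3.6, -3.0, 6.0]
opening: 0.0508
gripper_force: 14.8
```

Request:
apply_moves:
  delta_pos:
    - [0, 0, 0]
    - [0, 0, 0]
    - [0, 0, 0]
    - [0, 0, 0]
    - [0, 0, 0]
    - [0, 0, 0]
    - [0, 0, 0]
  twist: [0.12, 0.12, 0.12, 0.12, 0.12, 0.12, 0]

```text
t: 11.42
tool_pos: [0.5401, -0.1817, 0.193]
orientation: [3.14, -0.025, 0.002]
force: [4.4, -6.6, 0.5]
opening: 0.0511
gripper_force: 15.1
```

Request:
apply_moves:
  delta_pos:
    - [0, 0, 0]
    - [0, 0, 0]
    - [0, 0, 0]
    - [0, 0, -3]
    - [0, 0, -5]
    - [0, 0, -3.5]
    - [0, 0, 0]
  twist: [0, 0, 0, -0.12, -0.12, -0.12, 0]
  gripper: 9

```text
t: 12.3
tool_pos: [0.541, -0.1813, 0.3117]
orientation: [3.091, 0.542, 0.008]
force: [0.5, -0.4, -0.3]
opening: 0.0895
gripper_force: 0.0
```

```bash
python3 - <<'E'
from val import *
s=robot.read_state(); p,R,h=tool(s); print(s['t'],p.round(4),h)
c=robot.read_camera('wrist'); pickle.dump(c,open('c2.pkl','wb'))
cv2.imwrite('pics/i.png',cv2.resize(c['frame'][90:270,140:380][:,:,::-1],(800,600),interpolation=2))
print('pred eye',proj(c,D-.028*A+.046*X),'cap',proj(c,D+.017*A))
E
```

```text
12.3 [ 0.541  -0.1813  0.3117] 19.881445515900555
pred eye [254.99175388 140.47453528] cap [255.15430113 210.04920381]
```

View pics/i.png

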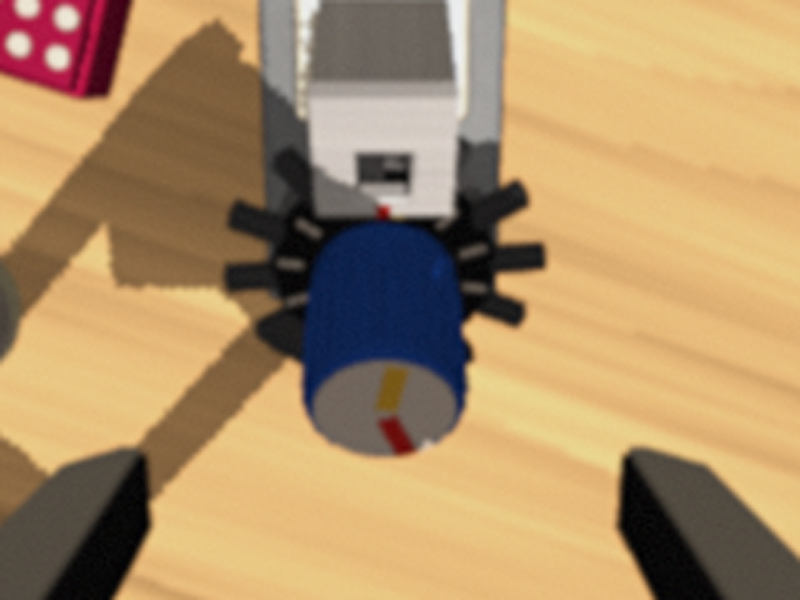

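The yellow cap line now points at the eye, perhaps a few degrees past it. I'll measure the angle by casting the coloured pixels onto the cap plane, for this image and for the untouched first one.

```bash
cat > ang.py <<'E'
from val import *
def plane(c,uv,z):
    o,_=ray(c,0,0); out=[]
    for u,v in uv:
        o,d=ray(c,u,v); q=o+d*(((D+z*A)-o)@A)/(d@A)-D; out.append((q@X,q@Y))
    return np.array(out)
def rep(c):
    f=c['frame'].astype(float); r,g,b=f[...,0],f[...,1],f[...,2]
    u0,v0=proj(c,D+.017*A); V,U=np.mgrid[0:384,0:512]; near=np.hypot(U-u0,V-v0)<34
    k=cv2.inRange(cv2.cvtColor(c['frame'],cv2.COLOR_RGB2HSV),np.array((100,90,30)),np.array((130,255,255)))
    ang=[]
    for n,m in (('red',(r>1.7*g)&(r>1.7*b)),('yel',(r>1.6*b)&(g>1.4*b)&(r<1.8*g))):
        m=(m&near).astype(np.uint8); nn,l,s,ce=cv2.connectedComponentsWithStats(m)
        P=plane(c,[(x,y) for y,x in np.argwhere(m)],.017)
        P=P[np.hypot(*(P-[-.002,0]).T)<.024]
        ce=P.mean(0); w=np.linalg.svd(P-ce)[2][0]; ang.append((n,len(P),(ce*1000).round(1).tolist(),round(float(np.degrees(np.arctan2(w[1],w[0]))),1)))
    return ang
if __name__=='__main__':
    for n in ('c1','c2'):
        print(n,rep(pickle.load(open(n+'.pkl','rb'))))
E
python3 ang.py
```

```text
c1 [('red', 89, [-0.1, -9.0], -59.9), ('yel', 149, [-9.2, 5.9], -95.6)]
c2 [('red', 69, [-15.2, -3.3], -160.4), ('yel', 155, [-2.2, -2.3], 171.6)]
```

Request:
apply_moves:
  delta_pos:
    - [0, -0.1, 4]
    - [0, 0, 4]
    - [0, 0, 3.6]
    - [0, 0, 0]
  twist: [0.09, 0, 0, 0]
  gripper: 6

```text
t: 12.85
tool_pos: [0.536, -0.1785, 0.1862]
orientation: [-3.111, -0.399, 0.013]
force: [-0.8, -0.1, 0.5]
opening: 0.0604
gripper_force: 0.0
```

Request:
apply_moves:
  delta_pos:
    - [0, 0, 0]
    - [0, 0, 0]
    - [0, 0, 0]
    - [0, 0, 0]
    - [0, 0, 0]
  twist: [0, 0, 0, 0, 0]
  gripper: 3.5

```text
t: 13.48
tool_pos: [0.5407, -0.1817, 0.1935]
orientation: [3.112, 0.4, 0.006]
force: [5.8, -8.1, -5.7]
opening: 0.0462
gripper_force: 15.4
```

Request:
apply_moves:
  delta_pos:
    - [0, 0, 0]
    - [0, 0, 0]
    - [0, 0, 0]
    - [0, 0, 0]
  twist: [-0.06, -0.06, -0.05, 0]

```text
t: 13.98
tool_pos: [0.5402, -0.1822, 0.1944]
orientation: [3.066, 0.662, 0.004]
force: [-2.5, -6.2, 1.0]
opening: 0.046
gripper_force: 15.2
```

Request:
apply_moves:
  delta_pos:
    - [0, 0, 0]
    - [0, 0, 0]
    - [0, 0, 0]
    - [0, 0, -3]
    - [0, 0, -5]
    - [0, 0, -3.5]
    - [0, 0, 0]
  twist: [0, 0, 0, 0.08, 0, 0, 0]
  gripper: 9

```text
t: 14.85
tool_pos: [0.5408, -0.1804, 0.3109]
orientation: [3.091, 0.54, 0.009]
force: [-0.2, 0.7, -0.7]
opening: 0.09
gripper_force: 0.0
```

```bash
python3 - <<'E'
from ang import *
s=robot.read_state(); p,R,h=tool(s); print(s['t'],p.round(4),h)
c=robot.read_camera('wrist'); pickle.dump(c,open('c3.pkl','wb')); print(rep(c))
E
```

```text
14.85 [ 0.5408 -0.1804  0.3109] 19.82871592811981
[('red', 77, [-14.7, -4.9], -149.1), ('yel', 144, [-1.1, 0.0], 171.4)]
```

```bash
sed -i 's/(r>1.6\*b)&(g>1.4\*b)&(r<1.8\*g)/(r>3*b)\&(g>2*b)\&(r<1.8*g)/; s/<.024\]/<.020]/' ang.py; python3 - <<'E'
from ang import *
for n in('c1','c2','c3'):
    a=rep(pickle.load(open(n+'.pkl','rb'))); v=np.array(a[1][2])-a[0][2]; print(a,'chord',np.degrees(np.arctan2(v[1],v[0]))-15,np.linalg.norm(v))
c=pickle.load(open('c3.pkl','rb'));print(c['frame'][195:225:3,254])
E
```

```text
[('red', 89, [-0.1, -9.0], -59.9), ('yel', 50, [-5.9, 11.1], -90.6)] chord 91.09587691936657 20.92008604188807
[('red', 60, [-14.1, -2.9], -159.9), ('yel', 59, [5.3, -1.7], 171.3)] chord -11.460440831450047 19.43707796969493
[('red', 66, [-13.6, -4.3], -147.4), ('yel', 58, [5.3, 0.1], -179.7)] chord -1.8947310097812764 19.405411616350733
[[ 15  38  86]
 [ 57  63  90]
 [119  92  42]
 [119  88  27]
 [120  89  29]
 [119  90  28]
 [119  95  54]
 [111  86  78]
 [113  97  89]
 [114 102  93]]
```

The sleeve is at 5: red at −149°, yellow at 0°, against −150° and 0° expected. The pin is next.

Request:
apply_moves:
  delta_pos:
    - [2.1, -4.6, 0]
    - [2.1, -4.6, 0]
    - [2.1, -4.6, 0]
    - [2.1, -4.6, 0]
    - [2.1, -4.6, 0]
    - [2.1, -4.6, 0]
    - [2.1, -4.6, 0]
    - [0.6, -4.6, 0]
  twist: [0, 0, 0, 0, 0, 0, 0, 0]
  gripper: 6

```text
t: 15.9
tool_pos: [0.5577, 0.2198, 0.304]
orientation: [3.094, 0.541, -0.006]
force: [-0.5, 0.7, 0.3]
opening: 0.0602
gripper_force: 0.0
```

Request:
apply_moves:
  delta_pos:
    - [0, 0, 0]
    - [0, 0, 0]
  twist: [0, 0]

```text
t: 16.15
tool_pos: [0.558, 0.2177, 0.3051]
orientation: [3.094, 0.541, -0.004]
force: [0.2, -0.6, 0.0]
opening: 0.0603
gripper_force: 0.0
```

```bash
python3 - <<'E'
from h import *
from plant import robot
s=robot.read_state(); p,R,h=tool(s); print(s['t'],p.round(4),h)
c=robot.read_camera('wrist'); b,m=blobs(c,(0,150,60),(8,255,255),40); print(b)
for q in b: print(onz(c,*q[1],.105))
cs=max(cv2.findContours(m,0,2)[0],key=cv2.contourArea); print(cv2.minEnclosingCircle(cs),cv2.boundingRect(cs))
print('pred top,shoulder',proj(c,np.array([.5785,.224,.12])),proj(c,np.array([.5785,.224,.08])))
b,m=blobs(c,(50,120,20),(85,255,255),500); k=max(cv2.findContours(m,0,2)[0],key=cv2.contourArea); q=cv2.approxPolyDP(cv2.convexHull(k),4,True).reshape(-1,2)
print([(x.tolist(),onz(c,*x,.06)[:2].round(3).tolist()) for x in q])
cv2.imwrite('pics/j.png',c['frame'][:,:,::-1])
E
```

```text
16.15 [0.558  0.2177 0.3051] 19.844680440587045
[([246, 150, 18, 21, 289], [254.2, 160.1])]
[0.57672272 0.22517769 0.105     ]
((254.5, 159.89999389648438), 10.210872650146484) (246, 150, 18, 21)
pred top,shoulder [255.65277296 161.08613908] [255.5278534  156.04790292]
[([276, 123], [0.627, 0.212]), ([287, 255], [0.45, 0.126]), ([244, 259], [0.421, 0.186]), ([227, 128], [0.598, 0.272])]
```

View pics/j.png

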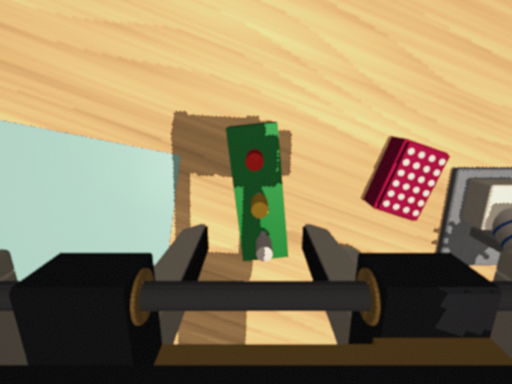

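The wrist view shows the red head at (254,160), centred between the fingers and at the far end of the rack. I'll go in and grasp it.

Request:
apply_moves:
  delta_pos:
    - [2.0, 0, 3]
    - [0, 0, 4]
    - [0, 0, 4]
    - [0, 0, 4]
    - [0, 0, 3]
    - [0, 0, 1.1]
    - [0, 0, 0]
    - [0, 0, 0]
  twist: [0, 0, 0, 0, 0, 0, 0, 0]

```text
t: 17.2
tool_pos: [0.5785, 0.2248, 0.1176]
orientation: [-3.095, -0.54, -0.004]
force: [-0.2, -0.9, 0.6]
opening: 0.0598
gripper_force: 0.0
```

Request:
apply_moves:
  delta_pos:
    - [0, 0, 0]
    - [0, 0, 0]
    - [0, 0, 0]
    - [0, 0, 0]
    - [0, 0, 0]
    - [0, 0, 0]
  twist: [0, 0, 0, 0, 0, 0]
  gripper: 1.5
  squeeze: 8

```text
t: 17.95
tool_pos: [0.5773, 0.2249, 0.1156]
orientation: [-3.095, -0.54, 0.0]
force: [-0.3, 0.8, 0.3]
opening: 0.0217
gripper_force: 8.0
```

Request:
apply_moves:
  delta_pos:
    - [0, 0, -1.5]
    - [0, 0, -2.5]
    - [0, 0, -2]
    - [3, 0, 0]
    - [2.8, 0, 0]
    - [0, 0, 2.2]
    - [0, 0, 2.2]
    - [0, 0, 0]
  twist: [0, 0, 0, 0, 0, 0, 0, 0]

```text
t: 18.95
tool_pos: [0.6286, 0.2436, 0.1271]
orientation: [3.094, 0.54, -0.012]
force: [1.0, -0.2, -0.9]
opening: 0.0219
gripper_force: 8.0
```

Request:
apply_moves:
  delta_pos:
    - [-1, 0, 0]
    - [-1, 0, 0]
    - [-1, 0, 0]
    - [-0.8, 0, 0]
    - [-0.6, 0, 0]
    - [-0.5, 0, 0]
    - [0, 0, 0]
  twist: [0, 0, 0, 0, 0, 0, 0]

```text
t: 19.82
tool_pos: [0.5855, 0.2279, 0.1317]
orientation: [3.095, 0.54, -0.0]
force: [-0.3, -0.1, -0.4]
opening: 0.0224
gripper_force: 8.0
```

```bash
cat > tilt.py <<'E'
from val import *
import sys
s=robot.read_state(); p,R,h=tool(s); print(s['t'],p.round(4),h,s['force'],s['opening'])
c=robot.read_camera('scene'); b,m=blobs(c,(0,150,50),(8,255,255),60); print(b)
G=p+R@[0,0,.006]; 
# head axis in image vs prediction for tilts, in plane of tool x / vertical through G
l=max(cv2.findContours(m,0,2)[0],key=cv2.contourArea); ((cx,cy),wh,an)=cv2.minAreaRect(l); print('rect',cx,cy,wh,an)
ys,xs=np.nonzero(cv2.drawContours(np.zeros_like(m),[l],-1,1,-1)); 
for a in (0,10,20,25,30,35,40):
    v=-R[:,0]*np.sin(np.radians(a))+np.array([0,0,np.cos(np.radians(a))])
    print(a,proj(c,G+v*.0104).round(1),proj(c,G-v*.0296).round(1),'tip',proj(c,G-v*.0996).round(1))
f=c['frame']; u,v=proj(c,G-[0,0,.03]).astype(int); cv2.imwrite(sys.argv[1],cv2.resize(f[max(v-60,0):v+60,u-80:u+80][:,:,::-1],(800,600),interpolation=2)); print('crop',u-80,max(v-60,0))
E
python3 tilt.py pics/k.png
```

```text
19.825 [0.5855 0.2279 0.1317] 19.811576688606422 [-0.26209958 -0.12276647 -0.39757486] 0.022384478070568464
[([367, 206, 13, 25, 253], [373.6, 219.1])]
rect 373.0 218.0 (24.0, 12.0) 90.0
0 [373.6 207.4] [368.4 222.6] tip [360.3 246.7]
10 [373.  206.6] [369.9 224.7] tip [364.9 253.7]
20 [372.4 206.1] [371.5 226.4] tip [369.9 259.7]
25 [372.2 205.9] [372.3 227.1] tip [372.5 262.3]
30 [371.9 205.7] [373.1 227.7] tip [375.1 264.6]
35 [371.6 205.5] [373.9 228.1] tip [377.8 266.5]
40 [371.3 205.4] [374.7 228.5] tip [380.5 268. ]
crop 288 162
```

View pics/k.png

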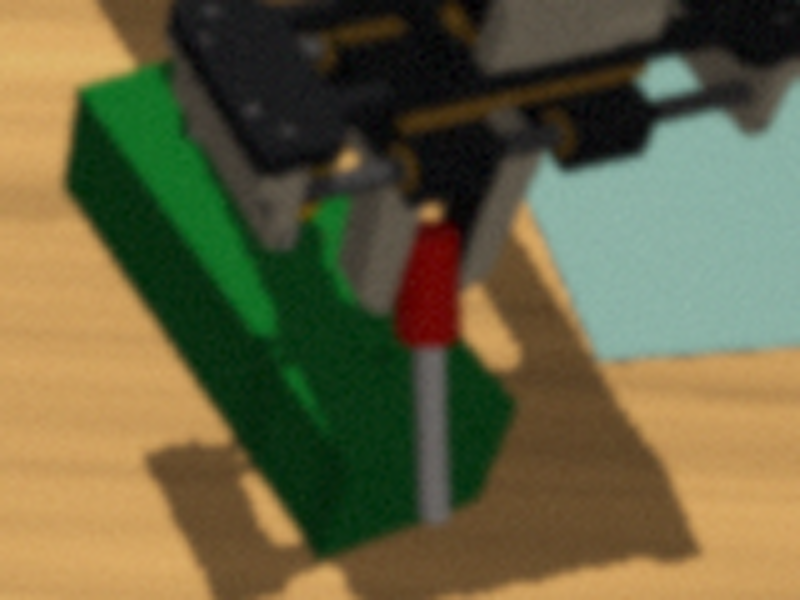

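The pin leans as wanted: shoulder at (374,231) and tip at (374.6,266.4) give a tilt of about 27–28°. I'll carry it above the eye.

Request:
apply_moves:
  delta_pos:
    - [0, 0, -4]
    - [0, 0, -5.4]
    - [0, 0, -5.4]
    - [0, 0, -5]
    - [-2.0, 3.9, -1]
    - [-2.1, 4.2, 0]
    - [-2.1, 4.2, 0]
    - [-2.1, 4.2, 0]
  twist: [0, 0, 0, 0, 0, 0, 0, 0]

```text
t: 20.88
tool_pos: [0.5632, 0.0432, 0.3395]
orientation: [3.095, 0.541, -0.001]
force: [-0.5, 0.0, -1.2]
opening: 0.0216
gripper_force: 8.0
```

Request:
apply_moves:
  delta_pos:
    - [-2.1, 4.2, 0]
    - [-2.1, 4.2, 0]
    - [-2.1, 4.2, 0]
    - [-2.1, 4.0, 0]
    - [-2.1, 3.8, 0]
    - [0, 0, 0]
    - [0, 0, 0]
  twist: [0, 0, 0, 0, 0, 0, 0]

```text
t: 21.75
tool_pos: [0.534, -0.1826, 0.3395]
orientation: [-3.094, -0.54, 0.0]
force: [-0.3, -0.4, -0.4]
opening: 0.0214
gripper_force: 8.0
```

```bash
cat > pin.py <<'E'
from val import *
s=robot.read_state(); p,R,h=tool(s); print(s['t'],p.round(4),round(h,1),np.round(s['force'],1),s['opening'])
G=p+R@[0,0,.006]; E=D-.028*A+.046*X-.0009*np.array([.94,.342,0])
C={n:robot.read_camera(n) for n in ('scene','top','wrist')}; pickle.dump(C,open('c4.pkl','wb'))
for n,c in C.items():
    b,m=blobs(c,(0,150,40),(8,255,255),25); print(n,[(x[0],x[1]) for x in b])
    for a in (25,30): v=-R[:,0]*np.sin(np.radians(a))+np.array([0,0,np.cos(np.radians(a))]); print('  ',a,'should',proj(c,G-v*.034).round(1),'tip',proj(c,G-v*.104).round(1))
    print('  eye',proj(c,E).round(1))
c=C['scene'];u,v=proj(c,E).astype(int);o=np.zeros((600,800,3),np.uint8);o[:,:400]=cv2.resize(c['frame'][v-80:v+40,u-40:u+40],(400,600),interpolation=2);print('scene crop',u-40,v-80,5)
c=C['wrist'];o[:400,400:]=cv2.resize(c['frame'][70:250,165:345],(400,400),interpolation=2)
cv2.imwrite('pics/l.png',o[:,:,::-1])
print('goal pre delta cm',go(s,E+.119*A+[0,0,.006]),'final',go(s,E+.034*A+[0,0,.006]))
E
python3 pin.py
```

```text
21.75 [ 0.534  -0.1826  0.3395] 19.8 [-0.3 -0.4 -0.4] 0.021405774439880756
scene [([105, 72, 15, 28, 223], [112.2, 83.1]), ([216, 222, 26, 12, 34], [225.6, 224.5])]
   25 should [117.8 100.2] tip [127.8 145.6]
   30 should [117.7 100.4] tip [127.9 146.9]
  eye [133.4 174.8]
top []
   25 should [382.3 193.1] tip [364.6 178.1]
   30 should [381.9 191.4] tip [363.5 173.3]
  eye [355.8 172.7]
wrist [([235, 198, 40, 71, 2374], [254.7, 234.3])]
   25 should [256.  208.7] tip [255.8 152.1]
   30 should [256.  205.6] tip [255.9 143.1]
  eye [257.3 131.8]
scene crop 93 94 5
goal pre delta cm [-0.14  0.19  4.01] final [ 4.11  0.18 11.37]
```

```bash
python3 - <<'E'
from val import *
C=pickle.load(open('c4.pkl','rb'));c=C['wrist'];f=c['frame']
for v in range(110,202,3): print(v,f[v,235:280:3].astype(int).mean(1).round().astype(int).tolist())
s=robot.read_state();p,R,h=tool(s);G=p+R@[0,0,.006]
for L in(.030,.034,.038):
  for a in (20,25,30,35):
    t=np.radians(a);v=-R[:,0]*np.sin(t)+np.array([0,0,np.cos(t)]);w=R[:,0]*np.cos(t)+np.array([0,0,np.sin(t)])
    tip=G-v*(L+.07)
    print(L,a,'rim',proj(c,G-v*L+.011*w).round(1)[1],'tip far/near',proj(c,tip+.005*w).round(1)[1],proj(c,tip-.005*w).round(1)[1],'w',(proj(c,tip+.005*R[:,1])-proj(c,tip-.005*R[:,1])).round(1)[0])
E
```

```text
110 [170, 192, 194, 194, 195, 194, 196, 196, 197, 197, 197, 198, 198, 199, 222]
113 [166, 224, 227, 226, 227, 227, 228, 228, 228, 228, 227, 228, 229, 229, 237]
116 [197, 224, 226, 227, 227, 227, 227, 227, 228, 227, 226, 228, 228, 228, 236]
119 [140, 220, 227, 227, 227, 228, 227, 227, 227, 228, 227, 227, 228, 227, 225]
122 [92, 214, 229, 229, 229, 229, 229, 229, 229, 230, 230, 230, 230, 229, 212]
125 [84, 210, 229, 228, 228, 223, 223, 223, 225, 225, 227, 229, 229, 230, 210]
128 [83, 201, 226, 226, 227, 111, 96, 99, 104, 72, 162, 227, 227, 229, 198]
131 [78, 195, 224, 224, 226, 114, 94, 99, 95, 77, 162, 225, 224, 226, 147]
134 [57, 187, 227, 227, 213, 124, 68, 74, 75, 67, 178, 228, 226, 228, 137]
137 [39, 95, 182, 224, 127, 123, 165, 187, 188, 180, 204, 228, 228, 229, 110]
140 [30, 79, 128, 141, 124, 130, 160, 220, 227, 228, 223, 227, 227, 229, 74]
143 [30, 60, 117, 123, 116, 125, 163, 159, 181, 222, 210, 203, 216, 202, 62]
146 [13, 13, 11, 46, 14, 115, 164, 172, 147, 31, 17, 42, 36, 20, 17]
149 [27, 14, 13, 24, 42, 124, 165, 174, 157, 62, 48, 35, 12, 14, 9]
152 [87, 31, 22, 46, 50, 10
[... 1085 characters left out ...]
, 120, 121, 120, 85]
200 [199, 100, 116, 81, 51, 49, 50, 50, 52, 51, 72, 116, 120, 121, 127]
0.03 20 rim 202.1 tip far/near 157.7 167.8 w 11.5
0.03 25 rim 199.9 tip far/near 149.0 159.0 w 11.8
0.03 30 rim 198.0 tip far/near 140.3 150.2 w 12.1
0.03 35 rim 196.4 tip far/near 131.7 141.6 w 12.5
0.034 20 rim 198.3 tip far/near 155.5 165.5 w 11.4
0.034 25 rim 195.7 tip far/near 146.5 156.4 w 11.7
0.034 30 rim 193.4 tip far/near 137.5 147.4 w 12.0
0.034 35 rim 191.4 tip far/near 128.5 138.4 w 12.3
0.038 20 rim 194.7 tip far/near 153.3 163.3 w 11.2
0.038 25 rim 191.7 tip far/near 144.0 153.9 w 11.5
0.038 30 rim 188.9 tip far/near 134.7 144.5 w 11.8
0.038 35 rim 186.5 tip far/near 125.4 135.2 w 12.2
```

The wrist profile puts the stem at columns 249–261, tip at row ≈141.5 and head rim at row 197.5. That gives a tilt of 29.3° and 30 mm from grip to shoulder. The hole is at (257,131), as predicted. I'll go down to just above the eye.

Request:
apply_moves:
  delta_pos:
    - [0.1, 0.1, 2]
    - [0.1, 0.1, 2]
    - [0.1, 0.0, 0.8]
    - [0, 0, 0]
    - [0, 0, 0]
    - [0, 0, 0]
  twist: [0, 0, 0, 0, 0, 0]

```text
t: 22.65
tool_pos: [0.5378, -0.184, 0.2926]
orientation: [3.094, 0.54, 0.002]
force: [0.3, 0.1, -1.9]
opening: 0.022
gripper_force: 8.0
```

```bash
cat > pw.py <<'E'
from val import *
s=robot.read_state(); p,R,h=tool(s); print(s['t'],p.round(4),round(h,1),np.round(s['force'],1),s['opening'])
G=p+R@[0,0,.006]; E=D-.028*A+.046*X-.0009*np.array([.94,.342,0])
c=robot.read_camera('wrist'); f=c['frame']; e=proj(c,E); print('eye',e.round(1))
v0=int(e[1])-14
for v in range(v0,v0+46,2): print(v,f[v,236:282:2].astype(int).mean(1).round().astype(int).tolist())
b,m=blobs(c,(0,150,40),(8,255,255),25); print(b)
for a in (25,28,30,32):
    L=.03;t=np.radians(a);v=-R[:,0]*np.sin(t)+np.array([0,0,np.cos(t)]);w=R[:,0]*np.cos(t)+np.array([0,0,np.sin(t)])
    tip=G-v*(L+.07); q=tip-E; print(a,'rim',proj(c,G-v*L+.011*w).round(1),'tip far/near',proj(c,tip+.005*w).round(1),proj(c,tip-.005*w).round(1),'tip rel eye mm',(np.array([q@X,q@Y,q@A])*1e3).round(1))
print('to 10 above',go(s,E+.110*A+[0,0,.006]),'final',go(s,E+.030*A+[0,0,.006]))
E
python3 pw.py
```

```text
22.65 [ 0.5378 -0.184   0.2926] 19.8 [ 0.3  0.1 -1.9] 0.021963153038937887
eye [253.7 138.4]
124 [230, 231, 230, 230, 229, 230, 229, 230, 230, 230, 230, 230, 231, 231, 231, 230, 231, 229, 231, 231, 228, 197, 188]
126 [232, 231, 231, 231, 231, 231, 231, 231, 231, 231, 231, 231, 231, 231, 232, 231, 232, 231, 231, 231, 230, 199, 188]
128 [232, 232, 232, 233, 233, 233, 233, 234, 233, 234, 233, 234, 234, 234, 233, 234, 234, 234, 234, 234, 231, 201, 190]
130 [231, 231, 233, 232, 232, 234, 234, 232, 231, 233, 232, 232, 232, 230, 233, 233, 232, 233, 234, 233, 231, 198, 191]
132 [229, 230, 229, 229, 201, 179, 178, 165, 159, 157, 158, 158, 146, 160, 221, 231, 230, 231, 232, 232, 229, 174, 158]
134 [229, 229, 228, 229, 170, 78, 101, 102, 103, 108, 103, 98, 62, 113, 213, 231, 230, 231, 230, 231, 219, 116, 94]
136 [231, 230, 229, 230, 180, 68, 115, 124, 127, 126, 124, 118, 80, 114, 216, 232, 231, 231, 231, 231, 212, 104, 89]
138 [223, 227, 227, 229, 186, 62, 56, 53, 51, 47, 48, 58, 50, 120, 212, 227, 227, 226, 226, 228, 202, 101, 83]
140 [172, 195, 222, 231, 202, 73, 18, 13, 20, 23, 18, 18, 28, 1
[... 1344 characters left out ...]
, 30, 13, 18, 13]
166 [48, 49, 52, 49, 51, 52, 72, 112, 121, 125, 124, 120, 105, 63, 49, 51, 48, 46, 47, 40, 20, 12, 11]
168 [53, 49, 51, 51, 53, 52, 78, 111, 125, 125, 125, 119, 105, 63, 51, 52, 50, 50, 49, 42, 28, 18, 19]
[([235, 198, 41, 71, 2380], [254.7, 234.6])]
25 rim [255. 200.] tip far/near [254.9 149.1] [254.8 159.2] tip rel eye mm [-8.2 -0.9 11.2]
28 rim [255.  198.8] tip far/near [254.9 143.9] [254.8 153.9] tip rel eye mm [-3.  -0.9 10.9]
30 rim [255.  198.1] tip far/near [254.9 140.5] [254.9 150.4] tip rel eye mm [ 0.5 -0.9 10.9]
32 rim [255.1 197.4] tip far/near [254.9 137. ] [254.9 146.9] tip rel eye mm [ 4.  -0.9 10.9]
to 10 above [-0.   -0.08  0.1 ] final [ 3.99 -0.1   7.03]
```

The tip is 11 mm above the plate and within about 1.5 mm of the hole centre: hole columns 245–262, stem 248–261. I'll insert along the axis.

Request:
apply_moves:
  delta_pos:
    - [0.6, -0.1, 0.87]
    - [0.5, 0, 0.87]
    - [0.5, 0, 0.87]
    - [0, 0, 0]
  twist: [0, 0, 0, 0]

```text
t: 23.2
tool_pos: [0.5519, -0.1769, 0.2639]
orientation: [-3.093, -0.541, 0.003]
force: [0.8, -0.8, -0.3]
opening: 0.0217
gripper_force: 8.0
```

```bash
python3 pw.py | sed -n '1,2p;26,40p'
```

```text
23.2 [ 0.5519 -0.1769  0.2639] 19.8 [ 0.8 -0.8 -0.3] 0.02167446391288582
eye [256.4 161.9]
[([235, 198, 41, 71, 2344], [254.7, 234.9])]
25 rim [255.1 199.9] tip far/near [255.2 148.8] [255.1 158.9] tip rel eye mm [ -9.1   1.  -21.6]
28 rim [255.1 198.7] tip far/near [255.2 143.6] [255.2 153.6] tip rel eye mm [ -3.9   1.  -21.9]
30 rim [255.1 198. ] tip far/near [255.2 140.2] [255.2 150.1] tip rel eye mm [ -0.4   0.9 -22. ]
32 rim [255.1 197.3] tip far/near [255.2 136.7] [255.2 146.6] tip rel eye mm [  3.1   0.9 -21.9]
to 10 above [-1.57  0.11 -2.77] final [2.44 0.11 4.15]
```

Request:
apply_moves:
  delta_pos:
    - [0.55, 0.1, 0.87]
    - [0.5, 0, 0.87]
    - [0.5, 0, 0.87]
    - [0.5, 0, 0.87]
    - [0.2, 0, 0.35]
    - [0, 0, 0]
  twist: [0, 0, 0, 0, 0, 0]

```text
t: 24.0
tool_pos: [0.5736, -0.1706, 0.2268]
orientation: [-3.094, -0.541, 0.001]
force: [-0.6, 0.1, -0.5]
opening: 0.0218
gripper_force: 8.0
```

```bash
python3 pw.py | sed -n '1,2p;26,40p'
```

```text
24.0 [ 0.5736 -0.1706  0.2268] 19.8 [-0.6  0.1 -0.5] 0.021759385661761953
eye [254.4 204.9]
[([235, 198, 41, 70, 2358], [254.7, 234.0]), ([258, 310, 13, 6, 50], [264.1, 312.3])]
25 rim [255.1 199.9] tip far/near [255. 149.] [255. 159.] tip rel eye mm [ -8.   -0.5 -64.9]
28 rim [255.1 198.8] tip far/near [255.  143.8] [255.  153.8] tip rel eye mm [ -2.8  -0.5 -65.2]
30 rim [255.1 198. ] tip far/near [255.  140.3] [255.  150.3] tip rel eye mm [  0.7  -0.6 -65.3]
32 rim [255.1 197.4] tip far/near [255.  136.9] [255.  146.8] tip rel eye mm [  4.2  -0.6 -65.2]
to 10 above [-3.83 -0.03 -6.48] final [ 0.18 -0.04  0.45]
```

Request:
apply_moves:
  delta_pos:
    - [0.15, 0, 0.25]
    - [0.1, 0, 0.2]
    - [0, 0, 0]
    - [0, 0, 0]
  twist: [0, 0, 0, 0]

```text
t: 24.55
tool_pos: [0.5759, -0.1704, 0.2239]
orientation: [3.094, 0.54, 0.0]
force: [-4.8, 0.2, 4.8]
opening: 0.0216
gripper_force: 8.0
```

Request:
apply_moves:
  delta_pos:
    - [0, 0, 0]
    - [0, 0, 0]
    - [0, 0, 0]
    - [0, 0, 0]
  twist: [0, 0, 0, 0]
  gripper: 4.5

```text
t: 25.05
tool_pos: [0.576, -0.1699, 0.2226]
orientation: [-3.095, -0.541, 0.0]
force: [-0.7, 0.1, -0.0]
opening: 0.0451
gripper_force: 0.0
```

```bash
python3 pw.py | sed -n '1,2p;26,27p'
```

```text
25.05 [ 0.576  -0.1699  0.2226] 19.8 [-0.7  0.1 -0. ] 0.045073139243264615
eye [254.2 210.6]
[([238, 206, 36, 71, 2205], [255.6, 242.2]), ([253, 313, 18, 10, 78], [261.4, 317.8])]
25 rim [255.1 200. ] tip far/near [255.  149.1] [255.  159.1] tip rel eye mm [ -7.9  -0.7 -69.8]
```

Request:
apply_moves:
  delta_pos:
    - [0, 0, -2]
    - [0, 0, -3]
    - [0, 0, -3]
    - [-1.8, 0, -0.9]
    - [-1.9, 0, 0]
    - [0, 0, 0]
    - [0, 0, 0]
  twist: [0, 0, 0, 0, 0, 0, 0]
  gripper: 6

```text
t: 25.98
tool_pos: [0.5416, -0.1824, 0.3125]
orientation: [3.094, 0.54, 0.002]
force: [-0.7, 0.2, -0.8]
opening: 0.06
gripper_force: 0.0
```

```bash
python3 - <<'E'
from ang import *
s=robot.read_state(); print(s['t'],np.round(s['tool_pos'],4),np.round(s['force'],1))
E=D-.028*A+.046*X
W,S,T=[robot.read_camera(n) for n in('wrist','scene','top')]; pickle.dump(W,open('c5.pkl','wb'))
a=rep(W); v=np.array(a[1][2])-a[0][2]; print(a,'chord',np.degrees(np.arctan2(v[1],v[0]))-15)
for n,c in(('wrist',W),('scene',S),('top',T)):
    b,m=blobs(c,(0,150,40),(8,255,255),20); print(n,b,'pred head axis bottom/mid/top',[proj(c,E+z*A).round(1).tolist() for z in(0,.02,.04)])
    # centroid of predicted head silhouette
    pts=np.array([proj(c,E+z*A+.011*(np.cos(t)*X+np.sin(t)*Y)) for z in(0,.04) for t in np.linspace(0,6.28,24)],np.float32)
    h=cv2.convexHull(pts); M=cv2.moments(h); print('  silhouette pred',cv2.boundingRect(h),round(M['m10']/M['m00'],1),round(M['m01']/M['m00'],1),M['m00'])
E
```

```text
25.975 [ 0.5416 -0.1824  0.3125] [-0.7  0.2 -0.8]
[('red', 65, [-13.6, -4.3], -149.3), ('yel', 57, [5.3, 0.3], -179.8)] chord -1.3209575121723347
wrist [([243, 137, 26, 44, 911], [255.0, 158.7]), ([254, 215, 12, 10, 60], [259.3, 219.4])] pred head axis bottom/mid/top [[254.1, 140.2], [254.1, 153.6], [254.1, 168.5]]
  silhouette pred (240, 130, 28, 49) 254.1 154.7 1098.8559222398326
scene [([123, 151, 16, 25, 244], [129.9, 163.1]), ([216, 222, 18, 12, 27], [221.8, 224.9])] pred head axis bottom/mid/top [[133.5, 175.2], [130.8, 163.1], [128.1, 150.8]]
  silhouette pred (120, 149, 21, 29) 130.8 163.1 388.6257717771805
top [([353, 169, 16, 12, 127], [359.4, 175.2])] pred head axis bottom/mid/top [[355.6, 172.2], [359.9, 176.6], [364.4, 181.2]]
  silhouette pred (349, 166, 22, 22) 360.2 176.8 269.0126066247467
```

```bash
python3 - <<'E'
from ang import *
c=pickle.load(open('c5.pkl','rb'));f=c['frame'].astype(int)
for v in range(120,190,3): print(v,f[v,[244,250,255,260,266]].tolist())
for z in(0,.002,.004,.006):
    print(z,proj(c,D+(-.028+z)*A+.057*X).round(1),proj(c,D+(.012+z)*A+.035*X).round(1),'plate far edge',proj(c,D-.028*A+.065*X).round(1))
E
```

```text
120 [[222, 212, 206], [220, 210, 204], [221, 213, 205], [222, 213, 205], [224, 215, 207]]
123 [[224, 215, 208], [223, 214, 206], [224, 215, 207], [224, 215, 207], [225, 215, 209]]
126 [[225, 215, 209], [225, 214, 207], [226, 217, 210], [225, 216, 209], [227, 218, 211]]
129 [[226, 217, 210], [225, 215, 208], [226, 218, 209], [226, 217, 209], [226, 216, 208]]
132 [[228, 220, 213], [228, 220, 213], [229, 222, 215], [229, 220, 214], [228, 220, 214]]
135 [[212, 203, 195], [173, 167, 160], [182, 168, 160], [179, 173, 166], [227, 218, 210]]
138 [[217, 207, 201], [138, 30, 29], [168, 23, 20], [156, 30, 28], [226, 217, 209]]
141 [[197, 181, 173], [151, 21, 18], [169, 24, 21], [167, 26, 22], [209, 194, 186]]
144 [[105, 70, 68], [153, 22, 20], [169, 27, 23], [167, 24, 20], [179, 138, 131]]
147 [[92, 37, 35], [141, 21, 19], [171, 27, 24], [165, 22, 20], [142, 79, 75]]
150 [[94, 35, 34], [131, 20, 17], [171, 25, 22], [166, 24, 21], [132, 55, 53]]
153 [[94, 31, 30], [112, 17, 14], [136, 19, 17], [167, 24, 20], [128, 36, 34]]
156 [[89, 12, 11], [113, 16, 12], [115, 17, 14], [164, 25, 21], [125, 23,
[... 410 characters left out ...]
0, 20, 23], [116, 18, 14], [115, 16, 16], [115, 16, 14], [109, 17, 20]]
177 [[72, 28, 57], [114, 18, 14], [115, 17, 14], [116, 19, 16], [80, 25, 49]]
180 [[18, 37, 84], [108, 18, 22], [112, 16, 14], [108, 17, 21], [19, 37, 84]]
183 [[13, 36, 84], [23, 37, 84], [45, 30, 69], [21, 36, 81], [16, 37, 85]]
186 [[15, 38, 86], [14, 39, 87], [14, 38, 85], [17, 39, 86], [16, 39, 85]]
189 [[14, 37, 86], [15, 40, 88], [13, 36, 84], [16, 38, 84], [14, 36, 84]]
0 [254.1 130. ] [254.2 178.3] plate far edge [254.  122.2]
0.002 [254.1 131.3] [254.2 179.9] plate far edge [254.  122.2]
0.004 [254.1 132.6] [254.2 181.6] plate far edge [254.  122.2]
0.006 [254.1 133.8] [254.2 183.2] plate far edge [254.  122.2]
```

The sleeve still reads 5 and the scene silhouette matches a seated head, but the wrist rim is a few pixels off. I'll press the head lightly with closed fingers to be sure it is down.

Request:
apply_moves:
  delta_pos:
    - [1.7, 0, 0]
    - [1.7, 0, 0]
    - [0, 0, 0]
    - [0, 0, 0]
    - [0, 0, 0]
    - [0, 0, 0]
    - [0, 0, 2.5]
    - [0, 0, 2.4]
  twist: [0, 0, 0, 0, 0, 0, 0, 0]
  gripper: 0

```text
t: 27.12
tool_pos: [0.5732, -0.1712, 0.2626]
orientation: [3.094, 0.54, 0.001]
force: [0.3, -0.8, 0.0]
opening: 0.0002
gripper_force: 0.0
```

Request:
apply_moves:
  delta_pos:
    - [0, 0, 0.3]
    - [0, 0, 0.3]
    - [0, 0, 0.2]
    - [0, 0, 0]
  twist: [0, 0, 0, 0]

```text
t: 27.62
tool_pos: [0.5735, -0.171, 0.2555]
orientation: [3.094, 0.54, 0.001]
force: [0.3, -0.4, -0.2]
opening: 0.0005
gripper_force: 0.0
```

Request:
apply_moves:
  delta_pos:
    - [0, 0, 0.15]
    - [0, 0, 0.15]
    - [0, 0, 0]
  twist: [0, 0, 0]

```text
t: 28.0
tool_pos: [0.5737, -0.1712, 0.2535]
orientation: [3.093, 0.54, 0.003]
force: [-2.1, 0.3, 7.9]
opening: 0.0006
gripper_force: 3.7
```

Request:
apply_moves:
  delta_pos:
    - [0, 0, 0.15]
    - [0, 0, 0.15]
    - [0, 0, 0]
  twist: [0, 0, 0]

```text
t: 28.38
tool_pos: [0.5742, -0.1715, 0.2531]
orientation: [3.092, 0.54, 0.007]
force: [-6.6, 1.6, 19.2]
opening: 0.0006
gripper_force: 9.5
```

The head is firm at the predicted seated height (19 N, no give). I'll retreat, check once more and hand in.

Request:
apply_moves:
  delta_pos:
    - [0, 0, -1]
    - [0, 0, -3]
    - [-1.8, 0, -2]
    - [-1.8, 0, 0]
    - [0, 0, 0]
    - [0, 0, 0]
  twist: [0, 0, 0, 0, 0, 0]
  gripper: 6

```text
t: 29.12
tool_pos: [0.5395, -0.1829, 0.3083]
orientation: [-3.094, -0.54, 0.0]
force: [0.2, -0.7, 1.2]
opening: 0.0559
gripper_force: 0.0
```

```bash
python3 - <<'E'
from ang import *
W,S=[robot.read_camera(n) for n in('wrist','scene')]
a=rep(W); v=np.array(a[1][2])-a[0][2]; ch=np.degrees(np.arctan2(v[1],v[0]))-15; print(a,ch)
b=blobs(W,(0,150,40),(8,255,255),20)[0]; print(b, blobs(S,(0,150,40),(8,255,255),60)[0])
if abs(ch)<4 and abs(a[0][3]+150)<5: print(robot.close_job())
E
```

```text
[('red', 63, [-13.7, -4.3], -150.9), ('yel', 59, [5.7, 0.5], 179.1)] -1.1028236849846405
[([243, 135, 26, 45, 943], [255.5, 157.0]), ([254, 214, 12, 10, 61], [259.7, 218.7])] [([123, 151, 15, 25, 243], [129.8, 163.2])]
the job is handed in; nothing more can be done
None
```

The job is handed in at about 29 s: by my last camera check the sleeve stands at 5 (within about 2°), and the red-headed pin is through the eye with its head down on the plate, released and clear of the gripper; no verdict came back.

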